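Clear the sampling bench: sort tubes, jars and forceps

TASK

Clear up the sampling bench: stand the two tall sample tubes in the two free bays of the green tube rack, stand the two squat jars in the grey jar tray, one to a bay, and lay the forceps flat on the floor of the steel instrument tray. Set each thing down rather than dropping it, and leave the tube already in the rack and the wash bottle standing where they are.

Things in the scene. Friction and masses are not known exactly. Their poses are not given: they have to be found in the camera images.
- tube_a: Tall flat-bottomed sample tube standing on the bench: pale round body 27 mm across with a paper label, ribbed slate-blue screw cap 33 mm across over the top 14 mm, 95 mm tall in all, about 40 g. Origin: centre of its underside; z up its axis. The best grip is on the cap. The two tubes are alike.
- tube_b: Tall flat-bottomed sample tube standing on the bench: pale round body 27 mm across with a paper label, ribbed slate-blue screw cap 33 mm across over the top 14 mm, 95 mm tall in all, about 40 g. Origin: centre of its underside; z up its axis. The best grip is on the cap. The two tubes are alike.
- jar_a: Squat specimen jar standing on the bench: pale round body 44 mm across with a paper label, ribbed slate-blue screw cap 49 mm across over the top 13 mm, 58 mm tall in all, about 80 g. Origin: centre of its underside; z up its axis. The best grip is on the cap. The two jars are alike.
- jar_b: Squat specimen jar standing on the bench: pale round body 44 mm across with a paper label, ribbed slate-blue screw cap 49 mm across over the top 13 mm, 58 mm tall in all, about 80 g. Origin: centre of its underside; z up its axis. The best grip is on the cap. The two jars are alike.
- forceps: Stainless steel forceps lying flat on their side, 130 mm long along their x axis (points to +x), 8 mm high, about 30 g. They behave as one rigid piece. Origin: middle of their length, on the underside; z up. Between 36 mm behind and 30 mm ahead of the origin they are 14 mm wide (along y), which is the place to grip; both ends are narrower.
- tube_rack: Green open-grid tube rack, fixed to the bench, 58 mm (x) by 162 mm (y), 50 mm high, with three square bays in a row along its y axis, each 46 mm clear, centred at y = -52, 0 and +52 mm, x = 0. Origin: centre of its underside; its floor lies 4 mm above that, the grid's top 50 mm above. The bay at y = +52 mm already holds a tube, the other two are free.
- jar_tray: Grey plastic jar tray, fixed to the bench, 74 mm (x) by 144 mm (y), 24 mm high, with 4 mm walls and one cross wall, making two square bays 66 mm clear, centred at y = -35 and +35 mm, x = 0. Origin: centre of its underside; its floor lies 4 mm above that. Both bays are empty.
- instrument_tray: Shallow stainless steel instrument tray, fixed to the bench, 96 mm (x) by 180 mm (y), 21 mm high, walls 3 mm, empty; 90 by 174 mm clear inside. Origin: centre of its underside; its floor lies 3 mm above that.
- racked_tube: A tube just like the other two, already standing in the rack's bay at y = +52 mm in the rack's frame; to be left there. Origin: centre of its underside.
- wash_bottle: White wash bottle with a black cap and bent spout, 68 mm across, 190 mm tall, loose, 350 g, standing beyond the things; its spout reaches 59 mm from its axis; to be left alone. Origin: centre of its underside.
There are look-alikes about, which are no part of the job. What is shaped like the tube_a but pink is not meant. Leave any pink look-alike of the tube_b alone.

How it is judged:
By the outcome, as a careful person would: the job done as asked, in the order asked, and still so for the second after the job is handed in, with the robot touching nothing.
It also fails if it takes over 115 s, if anything falls off the work surface, if the arm or the gripper's body presses on something with over 40 N, if the wrist force passes 120 N, or if a joint passes its speed limit or range.

ROBOT

A 7-joint arm with a two-finger parallel gripper is mounted at the origin on the work surface. World frame = base frame: x ahead of the robot, y to its left, z up, the work surface at z = 0. Lengths are in mm, angles in rad, forces in N, time in s.
With the tool pointing down it reaches from about 400 to 875 mm from the base axis. Payload 4.4 kg.
Tool frame: the origin (TCP) lies midway between the tips of the shut fingers; the grasp point (between the pads) lies ctrl.grip_depth behind it (ctrl.grip_depth is the distance from the TCP to the grasp point, in mm); z points along the fingers, y is the line along which they close (so a half turn about z gives the same grasp; the last joint's range is limited). The gripper opens to 85 mm and grips with 20 to 120 N. Pads are 22 mm wide; open, the fingers measure 114 mm over their backs; the gripper's body (76 mm by 85 mm) begins 54 mm behind the grasp point. The pads swing forward as they close: fully open they stand 13 mm farther back than shut.
Start: joints at [1.06, 0.628, 0.038, 1.517, -0.027, 0.996, -0.02], TCP at [279.709, -586.755, 231.313] pointing down, gripper open.
Joint ranges: [-3.06, 3.06], [-0.37, 2.12], [-1.25, 1.32], [0.18, 2.47], [-1.1, 4.24], [0.23, 1.98], [-2.94, 2.94]. Speed limits (rad/s): [2.57, 2.57, 3.14, 3.14, 3.14, 3.14, 3.14].

INTERFACE

Orientations are given as [roll, pitch, yaw] about the fixed x, y, z axes, in that order (R = Rz(yaw) Ry(pitch) Rx(roll)).
In Python, from cell import ctrl gives the robot as it stands.
- The arm moves only by the tool carry_out, never from a script. Its argument "deltas" is one flat list of numbers, 7 for each row, row after row: the turn, a rotation vector about the tool's x, y, z in degrees, then the shift along the tool's x, y, z in m, then the closure, from -1 (fully open) to 1 (shut). In form: [wx, wy, wz, dx, dy, dz, claw, wx, wy, wz, dx, dy, dz, claw, ...]. A call has 1 to 12 rows; each row shifts and turns the commanded pose from where the row before left it, along the tool's axes as they then stand; what a row does not reach is not made up. A row lasts 1/8 s, in which the tool goes at most 62.5 mm and 10.7 degrees, less where a joint would pass 70% of its speed; a pose out of reach is approached as far as the arm can. A call with a gripper value outside its range is refused whole. The fingers move at their own pace and stop on an object; the grip force is fixed at half the most. Time passes only in rows, so rows that do not move let the fingers close. It gives the time, the measured TCP pose, the force, the opening and the grip force at its end, in the units of the state.
- ctrl.read_state(): the state, without advancing time (a new reading comes with each control period).
- ctrl.get_image(name): name is "scene" or "top" or "wrist"; returns the picture (420x560x3 uint8, red, green, blue); there is no depth.
- ctrl.calibration(name): a dict with "mtx" (3x3 intrinsics, pixels), "R" (3x3) and "t" (3): a world point X has camera coordinates R X + t. Camera axes: x right, y down, z forward; pixel columns grow to the right and rows downward; lengths in mm; the calibration is good to about 2 mm. A picture is of the moment at which its call begins: read the wrist's pose just before it. calibration takes no time and is no camera call; for the wrist camera it gives the pose at the moment of the call.
- ctrl.finish_job(): hands the job in; it is judged then, once.
The state is a dict: "clock": time; "qpos": joint angles; "qd": joint speeds; "tau": joint torques, N m; "eef_pos": TCP position; "tool_rot": TCP orientation; "force": force on the tool from outside, world axes, zero at the start; "torque": the same for the moment, N m; "width": finger opening in mm; "gripper_force": force on a finger pad.
Only numpy, scipy, OpenCV 4.12 (cv2) and the standard library are available. Lean on these libraries where they do the work, as an engineer would, in place of code of your own. Each camera call takes 0.05 s, during which the arm holds its last target. There are 200 camera calls.

## Working session

There is one attempt and no reset: what is moved stays moved. The work goes in short steps, Python scripts to look and compute and a tool call to move; the robot and the scene stay as the last step left them, time stands still between calls to the robot, and variables do not carry over. Pictures are saved under pics/ and viewed, at most 17 in all, crops included, and the job is handed in when it is done.

Besides the shell and the picture viewer there is one more tool, called after "Emit:" by a JSON object that holds its "op" and its "data", one argument or row to a line. carry_out: Moves the arm, as the interface text tells. Its arguments: {"type":"object","properties":{"deltas":{"type":"array"}},"required":["deltas"]}

```bash
mkdir -p pics; ls; python3 - <<'E'
from cell import ctrl
import cv2
s=ctrl.read_state();print(s, ctrl.grip_depth)
for n in("top","scene"):
    cv2.imwrite(f"pics/{n}0.png",ctrl.get_image(n)[:,:,::-1]);c=ctrl.calibration(n);print(n,c)
E
```

```text
pics
{'clock': 0.0, 'qpos': array([ 1.06018226,  0.62934156,  0.0384475 ,  1.51838494, -0.02706725,
        0.99629273, -0.0199838 ]), 'qd': array([-0.00022376,  0.00185716, -0.00091974,  0.00079066,  0.0009783 ,
       -0.00092553, -0.00011649]), 'tau': array([ 5.42407743e-04, -5.63398468e+01,  1.22642342e+00, -1.93443722e+01,
        1.10783885e-02,  1.03040770e-02, -1.54014077e-05]), 'eef_pos': array([ 279.45693363, -586.15842672,  230.38671882]), 'tool_rot': array([-3.13968335e+00, -2.78180419e-05,  4.44788776e-01]), 'force': array([ 0.45407636,  0.43772881, -0.20747252]), 'torque': array([ 0.01819743, -0.03692885, -0.00655843]), 'gripper_force': 0.0, 'width': 85.47730592476599} 18.700000000000003
top {'mtx': array([[453.47680786,   0.        , 279.4165999 ],
       [  0.        , 453.47680786, 206.59022769],
       [  0.        ,   0.        ,   1.        ]]), 'R': array([[-0.05171415, -0.99865668,  0.00323624],
       [-0.97844373,  0.05001815, -0.20036479],
       [ 0.19993377, -0.01352818, -0.97971602]]), 't': array([  41.33500922,  558.61969449, 1058.00512097])}
scene {'mtx': array([[527.106533  ,   0.        , 276.58840328],
       [  0.        , 527.106533  , 204.47867908],
       [  0.        ,   0.        ,   1.        ]]), 'R': array([[-0.74275176,  0.66955619,  0.00378485],
       [ 0.53332908,  0.59503108, -0.60124713],
       [-0.40482084, -0.44455879, -0.79905417]]), 't': array([ 405.05617301, -266.87790484, 1473.01575029])}
```

View pics/top0.png

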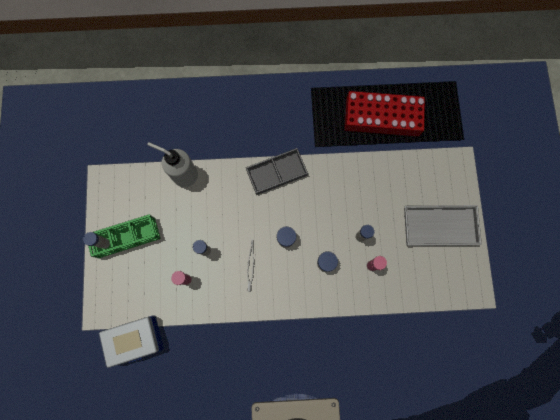

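View pics/scene0.png

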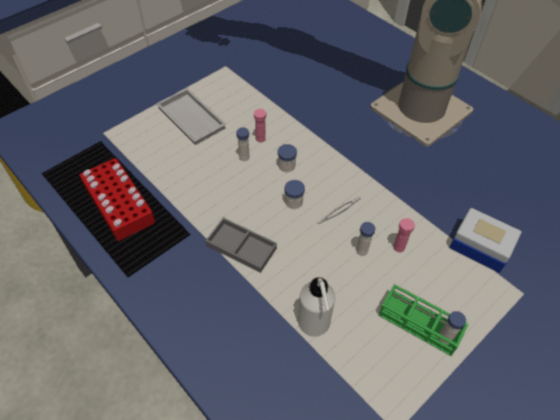

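Top view: slate-blue tube caps are at (201,247) and (367,232), with the racked one at (92,240). The pink look-alikes are at (180,278) and (378,264). Jars are at (287,237) and (327,262), forceps at about (251,267), rack at (124,236), jar tray at (277,172), instrument tray at (441,226) and bottle at (177,165). 

Scene view: tubes at (367,230) and (243,134), jars at (294,187) and (287,152), pinks at (405,227) and (260,117).

Could be taken for a wanted tube: blue (201,247), blue (367,232), pink (180,278), pink (378,264), racked (92,240). I choose the two free-standing blue ones.

```bash
cat > h.py <<'E'
from cell import ctrl
import numpy as np, cv2
def ray(c,uv):
    d=np.asarray(c["R"]).T@np.linalg.solve(c["mtx"],[uv[0],uv[1],1.]); return -np.asarray(c["R"]).T@c["t"], d/np.linalg.norm(d)
def plane(c,uv,z):
    o,d=ray(c,uv); return o+d*(z-o[2])/d[2]
def tri(obs):
    A=np.zeros((3,3));b=np.zeros(3)
    for c,uv in obs:
        o,d=ray(c,uv);P=np.eye(3)-np.outer(d,d);A+=P;b+=P@o
    X=np.linalg.solve(A,b); e=max(np.linalg.norm((np.eye(3)-np.outer(d,d))@(X-o)) for o,d in [ray(c,uv) for c,uv in obs])
    return X,e
def proj(c,X):
    p=c["mtx"]@(c["R"]@np.asarray(X,float)+c["t"]); return p[:2]/p[2]
def blob(m,seed,r):
    n,l,st,ce=cv2.connectedComponentsWithStats(m.astype(np.uint8))
    ok=[i for i in range(1,n) if st[i,4]>15 and np.linalg.norm(ce[i]-seed)<r]
    if not ok: return None
    i=max(ok,key=lambda i:st[i,4]); return l==i
def cap(hsv): return cv2.inRange(hsv,(100,60,25),(130,255,150))>0
def quad(m):
    h=cv2.convexHull(cv2.findContours(m.astype(np.uint8),0,2)[0][0] if 0 else np.argwhere(m)[:,::-1].astype(np.int32))
    return h[:,0]
E
python3 - <<'E'
from h import *
np.set_printoptions(precision=1,suppress=True)
I={n:cv2.imread(f"pics/{n}0.png") for n in("top","scene")};H={n:cv2.cvtColor(I[n],cv2.COLOR_BGR2HSV) for n in I};C={n:ctrl.calibration(n) for n in I}
T={"tubeL":((201,247),(367,230)),"tubeR":((367,232),(243,134)),"jar1":((287,237),(294,187)),"jar2":((327,262),(287,152)),"racked":((92,240),(456,319))}
for k,(a,b) in T.items():
    o=[]
    for n,s in(("top",a),("scene",b)):
        m=blob(cap(H[n]),s,12)
        if m is None: print(k,n,"none",H[n][s[1],s[0]]);continue
        ys,xs=np.nonzero(m);o.append((C[n],(xs.mean(),ys.mean())));print(k,n,len(xs),xs.mean().round(1),ys.mean().round(1),H[n][s[1],s[0]])
    if len(o)==2: print("  ",*tri(o))
g={n:cv2.inRange(H[n],(45,100,40),(75,255,255))>0 for n in I}
for n in I: print("green",n,cv2.minAreaRect(np.argwhere(g[n])[:,::-1].astype(np.float32)))
for n,p in(("top",[(277,172),(441,226),(251,267),(262,176)]),("scene",[(240,245),(190,115),(340,210)])): print([ (q,H[n][q[1],q[0]]) for q in p])
def cr(n,x,y,w,h,W,Hh): return cv2.resize(I[n][y:y+h,x:x+w],(W,Hh),interpolation=cv2.INTER_CUBIC)
a=cr("top",80,140,320,160,800,400)
b=np.hstack([cr("top",400,195,84,62,271,200),cr("scene",205,215,80,60,267,200),cr("scene",375,280,100,76,262,200)])
cv2.imwrite("pics/crop1.png",np.vstack([a,b]))
E
```

```text
tubeL top 121 199.7 246.7 [112  70 109]
tubeL scene 143 367.1 229.0 [111  82 109]
   [468.3 203.9  86. ] 1.118871409137009
tubeR top 129 366.8 231.5 [112  83  92]
tubeR scene 100 242.4 133.2 [112  81 110]
   [ 484.3 -191.4   86.6] 1.4695550348148778
jar1 top 271 286.1 236.4 [111  82 100]
jar1 scene 252 294.2 188.7 [112  83 110]
   [487.3  -1.   48.7] 1.1882128340673934
jar2 top 288 327.4 261.3 [115  79  94]
jar2 scene 215 286.9 152.1 [113  79 110]
   [421.7 -97.4  49.1] 1.332892462091884
racked top none [113  64 111]
racked scene 209 456.5 319.8 [112  80 111]
green top ((122.4163818359375, 236.43240356445312), (26.128890991210938, 71.04910278320312), 72.6459732055664)
green scene ((422.51910400390625, 319.4649658203125), (85.95396423339844, 35.43505859375), 28.610462188720703)
[((277, 172), array([ 0,  3, 90], dtype=uint8)), ((441, 226), array([ 38,   9, 119], dtype=uint8)), ((251, 267), array([ 28,  18, 166], dtype=uint8)), ((262, 176), array([30,  3, 88], dtype=uint8))]
[((240, 245), array([20, 11, 69], dtype=uint8)), ((190, 115), array([ 15,  13, 156], dtype=uint8)), ((340, 210), array([ 20,  22, 172], dtype=uint8))]
```

View pics/crop1.png

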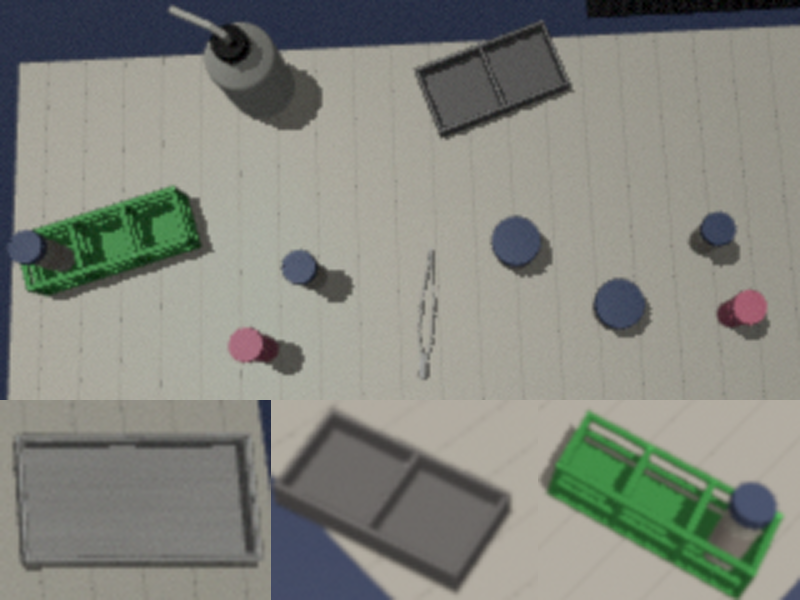

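The crop confirms two blue-capped free tubes, both upright at (300,268) and (718,229) in crop pixels. The pink ones are separate, at (246,345) and (748,307), and the third blue-capped tube is in the rack. The tube cap mid-heights triangulate to 86 mm and the jars' to 49 mm, which agrees with the text.

```bash
cat >> h.py <<'E'
def plan(wps,start=None):
    """wps: (x,y,z,yaw_deg,rows,claw); prints flat rows, shift in axes before the turn"""
    s=ctrl.read_state(); p=np.array(start[:3] if start else s["eef_pos"],float); y=start[3] if start else np.degrees(s["tool_rot"][2])
    out=[]
    for X,Y,Z,yw,n,cl in wps:
        w=np.clip(np.minimum(np.arange(n)+.5,n-np.arange(n)-.5)/1.5,.3,1) if n>3 else np.ones(n)
        f=np.cumsum(w)/w.sum(); p0=p.copy();y0=y
        if yw is None: yw=y0
        for k in f:
            d=p0+(np.array([X,Y,Z])-p0)*k-p; a=np.radians(y)
            sh=np.round([(np.cos(a)*d[0]+np.sin(a)*d[1])/1000,(np.sin(a)*d[0]-np.cos(a)*d[1])/1000,-d[2]/1000],4)
            t=round(-(y0+(yw-y0)*k-y),1)
            out+=[0,0,t,*sh.tolist(),cl]
            p=p+np.array([np.cos(a)*sh[0]+np.sin(a)*sh[1],np.sin(a)*sh[0]-np.cos(a)*sh[1],-sh[2]])*1000; y-=t
    print(str(out).replace(" ","").replace("0.0,","0,")); print(len(out)//7,p.round(1),round(y,1))
E
python3 - <<'E'
from h import *
np.set_printoptions(precision=2,suppress=True)
c=ctrl.calibration("wrist");s=ctrl.read_state();print(c);o=-c["R"].T@c["t"]
from scipy.spatial.transform import Rotation as R
Rt=R.from_euler("xyz",s["tool_rot"]).as_matrix();print("cam in tool",Rt.T@(o-s["eef_pos"]),"axes",c["R"]@Rt)
C=ctrl.calibration("top")
for p in((180,278),(378,264)):print("pink",plane(C,p,95))
plan([(480,-191,200,107,10,-0.3)])
E
```

```text
{'mtx': array([[302.57,   0.  , 281.28],
       [  0.  , 302.57, 203.43],
       [  0.  ,   0.  ,   1.  ]]), 'R': array([[ 0.43, -0.9 , -0.  ],
       [-0.86, -0.41,  0.31],
       [-0.28, -0.13, -0.95]]), 't': array([-647.39,  -40.8 ,  379.94])}
cam in tool [  78.28   -1.45 -142.04] axes [[ 0.    1.    0.  ]
 [-0.95  0.   -0.31]
 [-0.31 -0.    0.95]]
pink [396.72 249.65  95.  ]
pink [ 405.17 -207.58   95.  ]
[0,0,np.float64(-3.1),0.0135,-0.0104,0.0012,-0.3,0,0,np.float64(-9.4),0.0421,-0.029,0.0035,-0.3,0,0,np.float64(-9.4),0.0463,-0.0217,0.0035,-0.3,0,0,np.float64(-9.5),0.0493,-0.0138,0.0035,-0.3,0,0,np.float64(-9.4),0.0508,-0.0056,0.0035,-0.3,0,0,np.float64(-9.4),0.051,0.0029,0.0036,-0.3,0,0,np.float64(-9.4),0.05,0.0111,0.0035,-0.3,0,0,np.float64(-9.4),0.0474,0.0192,0.0035,-0.3,0,0,np.float64(-9.4),0.0436,0.0266,0.0035,-0.3,0,0,np.float64(-3.1),0.0129,0.0111,0.0012,-0.3]
10 [ 480. -191.  200.] 107.0
```

Emit:
{"op": "carry_out", "data": {
  "deltas": [0, 0, -3.1, 0.0135, -0.0104, 0.0012, -0.3, 0, 0, -9.4, 0.0421, -0.029, 0.0035, -0.3, 0, 0, -9.4, 0.0463, -0.0217, 0.0035, -0.3, 0, 0, -9.5, 0.0493, -0.0138, 0.0035, -0.3, 0, 0, -9.4, 0.0508, -0.0056, 0.0035, -0.3, 0, 0, -9.4, 0.051, 0.0029, 0.0036, -0.3, 0, 0, -9.4, 0.05, 0.0111, 0.0035, -0.3, 0, 0, -9.4, 0.0474, 0.0192, 0.0035, -0.3, 0, 0, -9.4, 0.0436, 0.0266, 0.0035, -0.3, 0, 0, -3.1, 0.0129, 0.0111, 0.0012, -0.3]
}}

```text
clock: 1.35
eef_pos: [481.3, -186.6, 200.9]
tool_rot: [3.14, -0.002, 1.878]
force: [0.6, -0.2, 0.0]
width: 55.3
gripper_force: 0.0
```

```bash
sed -i 's/t=round(-(y0+(yw-y0)\*k-y),1)/t=round(float(-(y0+(yw-y0)*k-y)),1)/' h.py
python3 - <<'E'
from h import *
np.set_printoptions(precision=1,suppress=True)
c=ctrl.calibration("wrist");im=ctrl.get_image("wrist")[:,:,::-1].copy();s=ctrl.read_state();print(s["eef_pos"],s["tool_rot"])
e=proj(c,[484.3,-191.4,86.6]);print("expected px",e)
m=blob(cap(cv2.cvtColor(im,cv2.COLOR_BGR2HSV)),e,40)
if m is not None:
    q=np.argwhere(m)[:,::-1].astype(np.float32);r=cv2.minEnclosingCircle(q);print(len(q),q.mean(0),r)
    print("cap centroid on z=88",plane(c,q.mean(0),88)); cv2.circle(im,tuple(int(v) for v in q.mean(0)),3,(0,0,255),-1)
    print("triangulated w top",tri([(c,q.mean(0)),(ctrl.calibration("top"),(366.8,231.5))]))
cv2.imwrite("pics/w1.png",im)
E
```

```text
[ 481.8 -186.1  200.8] [ 3.1 -0.   1.9]
expected px [283.3 206.9]
1072 [283.3 204.7] ((283.5, 204.5), 19.039531707763672)
cap centroid on z=88 [ 483.6 -189.    88. ]
triangulated w top (array([ 484.6, -192.1,   77.7]), np.float64(0.09210498179976084))
```

View pics/w1.png

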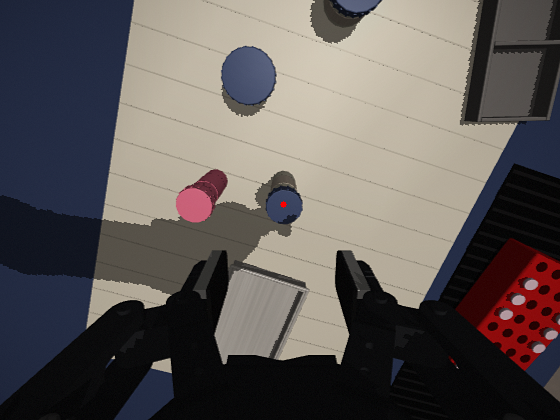

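Wrist view: the blue cap is at (283,205) between the open fingers, the pink look-alike stands clear at (195,203), and the jars are at (249,75) and (355,0).

```bash
python3 - <<'E'
from h import *
plan([(484,-189.5,150,107,2,-0.3),(484,-189.5,67,107,4,-0.3),(484,-189.5,67,107,5,1)])
E
```

```text
[0,0,0.3,-0.0019,0.0006,0.0254,-0.3,0,0,0.3,-0.002,0.0005,0.0254,-0.3,0,0,0,0,0,0.0104,-0.3,0,0,0,0,0,0.0311,-0.3,0,0,0,0,0,0.0311,-0.3,0,0,0,0,0,0.0104,-0.3,0,0,0,0,0,0,1,0,0,0,0,0,0,1,0,0,0,0,0,0,1,0,0,0,0,0,0,1,0,0,0,0,0,0,1]
11 [ 484.  -189.5   67. ] 107.0
```

Emit:
{"op": "carry_out", "data": {
  "deltas": [0, 0, 0.3, -0.0019, 0.0006, 0.0254, -0.3, 0, 0, 0.3, -0.002, 0.0005, 0.0254, -0.3, 0, 0, 0, 0, 0, 0.0104, -0.3, 0, 0, 0, 0, 0, 0.0311, -0.3, 0, 0, 0, 0, 0, 0.0311, -0.3, 0, 0, 0, 0, 0, 0.0104, -0.3, 0, 0, 0, 0, 0, 0, 1, 0, 0, 0, 0, 0, 0, 1, 0, 0, 0, 0, 0, 0, 1, 0, 0, 0, 0, 0, 0, 1]
}}

```text
clock: 2.65
eef_pos: [483.0, -195.3, 67.8]
tool_rot: [3.14, 0.001, 1.857]
force: [0.0, -0.5, 2.7]
width: 30.1
gripper_force: 59.3
```

```bash
python3 - <<'E'
from h import *
C=ctrl.calibration("top")
for p in((122.4,236.4),):print("rack",plane(C,p,25).round(1))
print("bottle",plane(C,(175,158),185).round(1))
plan([(482.3,-194.5,205,107,5,1)],start=(482.3,-194.5,66.2,106.4))
r=plane(C,(122.4,236.4),25)
plan([(r[0]+30,r[1]-110,205,107,12,1)],start=(482.3,-194.5,205,107))
E
```

```text
rack [510.7 406.9  25. ]
bottle [655.3 239.7 185. ]
[0,0,-0.1,0,0,-0.0126,1,0,0,-0.1,0,0,-0.0379,1,0,0,-0.2,0,0,-0.0378,1,0,0,-0.1,0,0,-0.0379,1,0,0,-0.1,0,0,-0.0126,1]
5 [ 482.3 -194.5  205. ] 107.0
[0,0,-0,0.0142,0.0062,-0,1,0,0,-0,0.0424,0.0187,-0,1,0,0,-0,0.0425,0.0187,-0,1,0,0,-0,0.0424,0.0187,-0,1,0,0,-0,0.0425,0.0187,-0,1,0,0,-0,0.0424,0.0187,-0,1,0,0,-0,0.0425,0.0187,-0,1,0,0,-0,0.0424,0.0187,-0,1,0,0,-0,0.0425,0.0187,-0,1,0,0,-0,0.0424,0.0188,-0,1,0,0,-0,0.0425,0.0187,-0,1,0,0,-0,0.0141,0.0062,-0,1]
12 [540.7 296.8 205. ] 107.0
```

Emit:
{"op": "carry_out", "data": {
  "deltas": [0, 0, -0.1, 0, 0, -0.0126, 1, 0, 0, -0.1, 0, 0, -0.0379, 1, 0, 0, -0.2, 0, 0, -0.0378, 1, 0, 0, -0.1, 0, 0, -0.0379, 1, 0, 0, -0.1, 0, 0, -0.0126, 1]
}}

```text
clock: 3.28
eef_pos: [483.5, -195.3, 208.7]
tool_rot: [3.138, 0.003, 1.867]
force: [0.7, -0.5, 0.6]
width: 30.1
gripper_force: 59.3
```

Emit:
{"op": "carry_out", "data": {
  "deltas": [0, 0, 0, 0.0142, 0.0062, 0, 1, 0, 0, 0, 0.0424, 0.0187, 0, 1, 0, 0, 0, 0.0425, 0.0187, 0, 1, 0, 0, 0, 0.0424, 0.0187, 0, 1, 0, 0, 0, 0.0425, 0.0187, 0, 1, 0, 0, 0, 0.0424, 0.0187, 0, 1, 0, 0, 0, 0.0425, 0.0187, 0, 1, 0, 0, 0, 0.0424, 0.0187, 0, 1, 0, 0, 0, 0.0425, 0.0187, 0, 1, 0, 0, 0, 0.0424, 0.0188, 0, 1, 0, 0, 0, 0.0425, 0.0187, 0, 1, 0, 0, 0, 0.0141, 0.0062, 0, 1]
}}

```text
clock: 4.78
eef_pos: [538.2, 301.1, 203.9]
tool_rot: [-3.139, -0.002, 1.873]
force: [0.0, -1.4, -0.6]
width: 30.1
gripper_force: 59.3
```

```bash
python3 - <<'E'
from h import *
np.set_printoptions(precision=1,suppress=True)
ctrl.get_image("top")
s=ctrl.read_state();c=ctrl.calibration("wrist");im=ctrl.get_image("wrist")[:,:,::-1].copy();print(s["eef_pos"],s["tool_rot"],s["width"],s["gripper_force"])
np.savez("w2.npz",**c)
g=cv2.inRange(cv2.cvtColor(im,cv2.COLOR_BGR2HSV),(45,100,40),(75,255,255))
print(cv2.minAreaRect(np.argwhere(g)[:,::-1].astype(np.float32)))
cv2.imwrite("pics/w2.png",im)
E
```

```text
[538.5 301.6 204.1] [-3.1 -0.   1.9] 30.05373761367601 59.31272864341736
((289.4342956542969, 81.6680908203125), (67.10601806640625, 164.29356384277344), 0.8069294095039368)
```

View pics/w2.png

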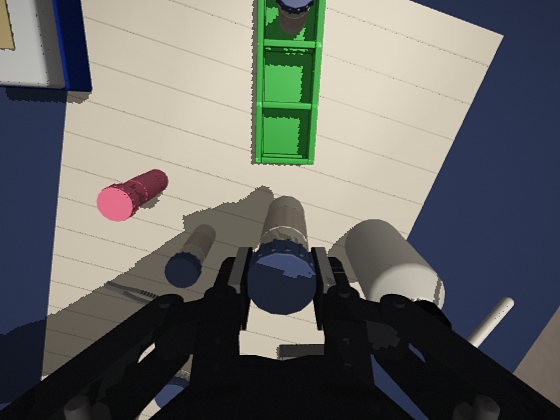

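Wrist view: the rack's top fills (254..325, 0..163). Its free bays are centred near (286,132) and (288,76), and the racked tube is at (295,8). The held tube's cap is at (282,280), tube_b at (185,265) and the bottle at (390,265). The tube hangs straight.

```bash
python3 - <<'E'
from h import *
np.set_printoptions(precision=1,suppress=True)
c=dict(np.load("w2.npz"));C=ctrl.calibration("top");im=cv2.imread("pics/w2.png");hsv=cv2.cvtColor(im,cv2.COLOR_BGR2HSV)
g=cv2.inRange(hsv,(45,100,40),(75,255,255));g[180:]=0
L,Rr=[],[]
for r in range(30,160,3):
    x=np.nonzero(g[r])[0];L.append(plane(c,(x.min(),r),50)[:2]);Rr.append(plane(c,(x.max()+1,r),50)[:2])
L,Rr=np.array(L),np.array(Rr)
def line(P):
    vx,vy,x,y=cv2.fitLine(P.astype(np.float32),cv2.DIST_HUBER,0,.01,.01).ravel();d=np.array([vx,vy]);return (d if d[1]>0 else -d),np.array([x,y])
dl,pl=line(L);dr,pr=line(Rr);u=(dl+dr);u/=np.linalg.norm(u);n=np.array([u[1],-u[0]])
print("yaws",np.degrees(np.arctan2(-dl[0],dl[1])),np.degrees(np.arctan2(-dr[0],dr[1])),"width@50",(pr-pl)@n)
bot=max(r for r in range(180) if (g[r]>0).sum()>30)+1
e=plane(c,(284,bot),50)[:2]
mid=(pl+pr)/2; mid=mid+u*((e-mid)@u); print("near end",mid,"row",bot)
for o in(29,81,133): print("bay/centre",o,mid+u*o)
print(tri([(c,(314,163)),(C,(151.2,215.2))]),tri([(c,(254,163)),(C,(158.8,232))]))
# walls profile along middle column
v=hsv[:170,286];print("rows bright",[ (r,int(v[r,2])) for r in range(40,168,2)])
s=ctrl.read_state();p=s["eef_pos"];print("cap centre",plane(c,(282,278),p[2]+27),p)
m=blob(cap(hsv),(282,280),25);q=np.argwhere(m)[:,::-1];print(q.min(0),q.max(0))
E
```

```text
yaws 14.964318 15.116728 width@50 57.373882
near end [532.7 327.1] row 164
bay/centre 29 [525.2 355.1]
bay/centre 81 [511.7 405.3]
bay/centre 133 [498.2 455.5]
(array([561.8, 334.2,  29.3]), np.float64(1.7694358575589273)) (array([509.1, 314.8,  40.3]), np.float64(6.042739994147922))
rows bright [(40, 175), (42, 185), (44, 182), (46, 129), (48, 146), (50, 197), (52, 56), (54, 74), (56, 80), (58, 80), (60, 78), (62, 81), (64, 85), (66, 196), (68, 188), (70, 189), (72, 191), (74, 189), (76, 188), (78, 188), (80, 188), (82, 188), (84, 186), (86, 187), (88, 187), (90, 187), (92, 186), (94, 185), (96, 185), (98, 183), (100, 186), (102, 142), (104, 189), (106, 179), (108, 109), (110, 77), (112, 76), (114, 78), (116, 75), (118, 189), (120, 180), (122, 179), (124, 178), (126, 178), (128, 177), (130, 177), (132, 176), (134, 175), (136, 174), (138, 174), (140, 174), (142, 174), (144, 172), (146, 172), (148, 171), (150, 171), (152, 172), (154, 96), (156, 178), (158, 157), (160, 175), (162, 162), (164, 116), (166, 221)]
cap centre [535.9 310.1 231.2] [539.  298.8 204.2]
[247 239] [316 314]
```

```bash
python3 - <<'E'
from h import *
plan([(513.7,398.6,150,105,6,1),(513.7,398.6,80,105,4,1),(513.7,398.6,80,105,1,1)],start=(540.7,296.8,205,107))
E
```

```text
[0,0,0.1,0.0075,0.0003,0.0039,1,0,0,0.5,0.0226,0.0008,0.0118,1,0,0,0.4,0.0225,0.0006,0.0118,1,0,0,0.4,0.0226,0.0004,0.0118,1,0,0,0.5,0.0226,0.0003,0.0118,1,0,0,0.1,0.0075,0.0001,0.0039,1,0,0,-0,-0,-0,0.0088,1,0,0,-0,-0,-0,0.0262,1,0,0,-0,-0,-0,0.0262,1,0,0,-0,-0,-0,0.0088,1,0,0,-0,-0,-0,-0,1]
11 [513.7 398.6  80. ] 105.0
```

Emit:
{"op": "carry_out", "data": {
  "deltas": [0, 0, 0.1, 0.0075, 0.0003, 0.0039, 1, 0, 0, 0.5, 0.0226, 0.0008, 0.0118, 1, 0, 0, 0.4, 0.0225, 0.0006, 0.0118, 1, 0, 0, 0.4, 0.0226, 0.0004, 0.0118, 1, 0, 0, 0.5, 0.0226, 0.0003, 0.0118, 1, 0, 0, 0.1, 0.0075, 0.0001, 0.0039, 1, 0, 0, 0, 0, 0, 0, 1]
}}

```text
clock: 5.75
eef_pos: [514.0, 397.2, 150.5]
tool_rot: [-3.141, 0.001, 1.832]
force: [0.4, -0.0, -0.7]
width: 30.3
gripper_force: 59.3
```

```bash
python3 - <<'E'
from h import *
np.set_printoptions(precision=1,suppress=True)
s=ctrl.read_state();c=ctrl.calibration("wrist");im=ctrl.get_image("wrist")[:,:,::-1].copy();print(s["eef_pos"],s["force"])
for b in((511.7,405.3),(525.2,355.1)):
    for z in(50,4):
        for d in((-1,-1),(1,-1),(1,1),(-1,1)):
            a=np.radians(15);x=b+23*np.array([d[0]*np.cos(a)-d[1]*np.sin(a),d[0]*np.sin(a)+d[1]*np.cos(a)])
            cv2.circle(im,tuple(int(v) for v in proj(c,[*x,z])),2,(0,0,255) if z==50 else (255,0,255),-1)
cv2.imwrite("pics/w3.png",im)
E
```

```text
[514.  397.2 150.5] [ 0.4 -0.  -0.7]
```

View pics/w3.png

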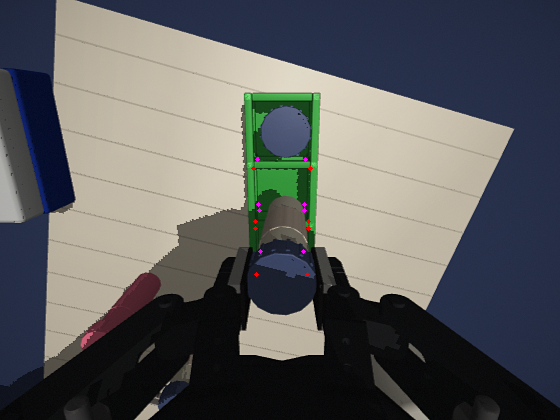

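The wrist view at z=150 shows the projected bay corners (dots) on the rack's real walls. The held tube's bottom is at (287,200), in line with the middle bay, with the racked tube beyond at (285,130).

```bash
python3 - <<'E'
from h import *
c=ctrl.calibration("wrist");b=np.array([511.7,405.3]);u=np.array([-.2588,.9659]);n=np.array([.9659,.2588])
for z in(80,83):
    p=plane(c,(287,197),z)[:2]-b;print("far edge of tube underside rel. bay: along",p@u,"across",p@n,"(want 13.5, 0)")
E
```

```text
far edge of tube underside rel. bay: along 7.255922953171343 across 4.2653852358082425 (want 13.5, 0)
far edge of tube underside rel. bay: along 8.152539023630707 across 4.210635515888086 (want 13.5, 0)
```

```bash
python3 - <<'E'
from h import *
plan([(509.5,402.6,130,105,2,1),(509.5,402.6,76,105,5,1),(509.5,402.6,72,105,2,1),(509.5,402.6,72,105,1,1)],start=(513.7,398.6,150,105))
E
```

```text
[0,0,-0,0.0025,-0.0015,0.01,1,0,0,-0,0.0025,-0.0015,0.01,1,0,0,-0,-0,-0,0.0049,1,0,0,-0,-0,-0,0.0147,1,0,0,-0,-0,-0,0.0148,1,0,0,-0,-0,-0,0.0147,1,0,0,-0,-0,-0,0.0049,1,0,0,-0,-0,-0,0.002,1,0,0,-0,-0,-0,0.002,1,0,0,-0,-0,-0,-0,1]
10 [509.5 402.7  72. ] 105.0
```

Emit:
{"op": "carry_out", "data": {
  "deltas": [0, 0, 0, 0.0025, -0.0015, 0.01, 1, 0, 0, 0, 0.0025, -0.0015, 0.01, 1, 0, 0, 0, 0, 0, 0.0049, 1, 0, 0, 0, 0, 0, 0.0147, 1, 0, 0, 0, 0, 0, 0.0148, 1, 0, 0, 0, 0, 0, 0.0147, 1, 0, 0, 0, 0, 0, 0.0049, 1, 0, 0, 0, 0, 0, 0.002, 1, 0, 0, 0, 0, 0, 0.001, 1, 0, 0, 0, 0, 0, 0, 1]
}}

```text
clock: 7.05
eef_pos: [510.0, 402.4, 74.2]
tool_rot: [3.141, -0.0, 1.832]
force: [0.6, 0.1, -0.4]
width: 29.8
gripper_force: 59.3
```

Emit:
{"op": "carry_out", "data": {
  "deltas": [0, 0, 0, 0, 0, 0.001, 1, 0, 0, 0, 0, 0, 0.001, 1, 0, 0, 0, 0, 0, 0, 1]
}}

```text
clock: 7.42
eef_pos: [509.9, 402.3, 72.0]
tool_rot: [3.141, -0.0, 1.832]
force: [0.6, 0.0, 0.9]
width: 30.3
gripper_force: 59.4
```

Emit:
{"op": "carry_out", "data": {
  "deltas": [0, 0, 0, 0, 0, 0.001, 1, 0, 0, 0, 0, 0, 0, 1]
}}

```text
clock: 7.68
eef_pos: [510.0, 402.7, 71.8]
tool_rot: [3.141, -0.001, 1.832]
force: [-1.6, 0.1, 5.8]
width: 30.0
gripper_force: 60.0
```

Emit:
{"op": "carry_out", "data": {
  "deltas": [0, 0, 0, 0, 0, 0, 0.2, 0, 0, 0, 0, 0, 0, -0.3, 0, 0, 0, 0, 0, 0, -0.3, 0, 0, 0, 0, 0, -0.01, -0.3, 0, 0, 0, 0, 0, -0.04, -0.3, 0, 0, 0, 0, 0, -0.04, -0.3, 0, 0, 0, 0, 0, -0.05, -0.3]
}}

```text
clock: 8.55
eef_pos: [509.4, 401.8, 212.2]
tool_rot: [-3.141, 0.0, 1.832]
force: [-0.0, 0.1, -0.0]
width: 55.7
gripper_force: 0.0
```

```bash
python3 - <<'E'
from h import *
np.set_printoptions(precision=1,suppress=True)
c=dict(np.load("w2.npz"));hsv=cv2.cvtColor(cv2.imread("pics/w2.png"),cv2.COLOR_BGR2HSV)
m=blob(cap(hsv),(183,268),15);q=np.argwhere(m)[:,::-1].mean(0);print(q,m.sum(),plane(c,q,90),tri([(c,q),(ctrl.calibration("top"),(199.7,246.7))]))
plan([(467.5,200,205,105,6,-0.3)],start=(509.5,402.6,210,105))
E
```

```text
[182.6 269.7] 980 [468.2 207.7  90. ] (array([467.5, 204.9,  85.8]), np.float64(0.09614908188274424))
[0,0,-0,-0.0132,-0.0066,0.0004,-0.3,0,0,-0,-0.0396,-0.02,0.001,-0.3,0,0,-0,-0.0396,-0.0199,0.0011,-0.3,0,0,-0,-0.0396,-0.0199,0.0011,-0.3,0,0,-0,-0.0396,-0.02,0.001,-0.3,0,0,-0,-0.0132,-0.0066,0.0004,-0.3]
6 [467.5 200.  205. ] 105.0
```

```bash
python3 - <<'E'
from h import *
plan([(467.5,205,180,105,6,-0.3),(467.5,205,180,105,1,-.3),(467.5,205,66,105,5,-0.3)],start=(509.5,402.6,210,105))
E
```

```text
[0,0,-0,-0.0129,-0.0066,0.0021,-0.3,0,0,-0,-0.0385,-0.0196,0.0065,-0.3,0,0,-0,-0.0386,-0.0197,0.0064,-0.3,0,0,-0,-0.0386,-0.0196,0.0064,-0.3,0,0,-0,-0.0385,-0.0197,0.0065,-0.3,0,0,-0,-0.0129,-0.0065,0.0021,-0.3,0,0,-0,0,-0,-0,-0.3,0,0,-0,0,-0,0.0104,-0.3,0,0,-0,0,-0,0.0311,-0.3,0,0,-0,0,-0,0.031,-0.3,0,0,-0,0,-0,0.0311,-0.3,0,0,-0,0,-0,0.0104,-0.3]
12 [467.5 205.   66. ] 105.0
```

Emit:
{"op": "carry_out", "data": {
  "deltas": [0, 0, 0, -0.0129, -0.0066, 0.0021, -0.3, 0, 0, 0, -0.0385, -0.0196, 0.0065, -0.3, 0, 0, 0, -0.0386, -0.0197, 0.0064, -0.3, 0, 0, 0, -0.0386, -0.0196, 0.0064, -0.3, 0, 0, 0, -0.0385, -0.0197, 0.0065, -0.3, 0, 0, 0, -0.0129, -0.0065, 0.0021, -0.3, 0, 0, 0, 0, 0, 0, -0.3]
}}

```text
clock: 9.43
eef_pos: [467.7, 203.8, 180.7]
tool_rot: [-3.141, 0.0, 1.831]
force: [0.5, 0.7, 0.5]
width: 55.8
gripper_force: 0.0
```

```bash
python3 - <<'E'
from h import *
np.set_printoptions(precision=1,suppress=True)
s=ctrl.read_state();c=ctrl.calibration("wrist");im=ctrl.get_image("wrist")[:,:,::-1].copy();print(s["eef_pos"],s["tool_rot"])
hsv=cv2.cvtColor(im,cv2.COLOR_BGR2HSV);e=proj(c,[467.5,205,88]);m=blob(cap(hsv),e,25);q=np.argwhere(m)[:,::-1];print(e,q.mean(0),m.sum(),plane(c,q.mean(0),90))
cv2.imwrite("pics/w4.png",im)
E
```

```text
[467.7 203.8 180.7] [-3.1  0.   1.8]
[282.2 207.2] [282.9 205.9] 1273 [467.6 206.9  90. ]
```

View pics/w4.png

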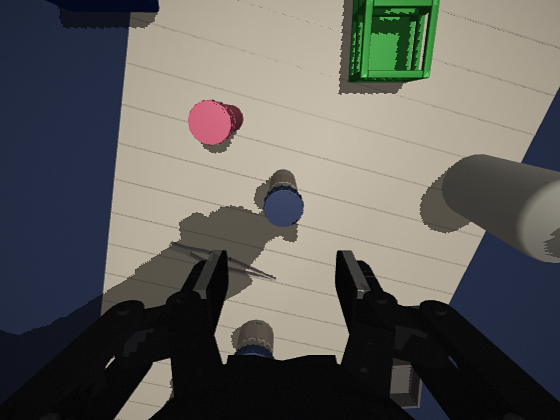

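The wrist view shows tube_b's cap at (283,206), between the finger lines, as predicted. The pink one is clear at (211,121) and the near bay is visible at (390,45).

Emit:
{"op": "carry_out", "data": {
  "deltas": [0, 0, 0, 0.001, 0, 0.0104, -0.3, 0, 0, 0, 0, 0, 0.0311, -0.3, 0, 0, 0, 0, 0, 0.031, -0.3, 0, 0, 0, 0, 0, 0.0311, -0.3, 0, 0, 0, 0, 0, 0.0104, -0.3, 0, 0, 0, 0, 0, 0, -0.3, 0, 0, 0, 0, 0, 0, 1, 0, 0, 0, 0, 0, 0, 1, 0, 0, 0, 0, 0, 0, 1, 0, 0, 0, 0, 0, 0, 1]
}}

```text
clock: 10.72
eef_pos: [468.4, 206.2, 68.0]
tool_rot: [3.139, -0.001, 1.832]
force: [-0.8, 1.0, 6.4]
width: 30.2
gripper_force: 59.1
```

```bash
python3 - <<'E'
from h import *
plan([(467.3,206,190,105,5,1),(523.5,352,160,105,6,1),(523.5,352,160,105,1,1)],start=(467.3,206,66,105))
E
```

```text
[0,0,-0,0,0,-0.0113,1,0,0,-0,0,0,-0.0338,1,0,0,-0,0,0,-0.0338,1,0,0,-0,0,0,-0.0338,1,0,0,-0,0,0,-0.0113,1,0,0,-0,0.009,0.0066,0.0021,1,0,0,-0,0.0271,0.0197,0.0065,1,0,0,-0,0.0271,0.0197,0.0064,1,0,0,-0,0.0271,0.0198,0.0064,1,0,0,-0,0.0271,0.0197,0.0065,1,0,0,-0,0.0091,0.0066,0.0021,1,0,0,-0,-0,-0,-0,1]
12 [523.5 352.  160. ] 105.0
```

Emit:
{"op": "carry_out", "data": {
  "deltas": [0, 0, 0, 0, 0, -0.0113, 1, 0, 0, 0, 0, 0, -0.0338, 1, 0, 0, 0, 0, 0, -0.0338, 1, 0, 0, 0, 0, 0, -0.0338, 1, 0, 0, 0, 0, 0, -0.0113, 1, 0, 0, 0, 0.009, 0.0066, 0.0021, 1, 0, 0, 0, 0.0271, 0.0197, 0.0065, 1, 0, 0, 0, 0.0271, 0.0197, 0.0064, 1, 0, 0, 0, 0.0271, 0.0198, 0.0064, 1, 0, 0, 0, 0.0271, 0.0197, 0.0065, 1, 0, 0, 0, 0.0091, 0.0066, 0.0021, 1, 0, 0, 0, 0, 0, 0, 1]
}}

```text
clock: 12.22
eef_pos: [522.8, 351.7, 159.2]
tool_rot: [-3.139, 0.001, 1.833]
force: [-0.6, -0.4, -0.3]
width: 30.1
gripper_force: 59.3
```

```bash
python3 - <<'E'
from h import *
np.set_printoptions(precision=1,suppress=True)
s=ctrl.read_state();c=ctrl.calibration("wrist");im=ctrl.get_image("wrist")[:,:,::-1].copy();print(s["eef_pos"],s["force"]);np.savez("w5.npz",**c)
b=np.array([525.2,355.1]);u=np.array([-.2588,.9659]);n=np.array([.9659,.2588])
def q(X): return tuple(int(round(v)) for v in proj(c,X))
for d in((-1,-1),(1,-1),(1,1),(-1,1)): cv2.circle(im,q([*(b+23*(d[0]*n+d[1]*u)),50]),2,(0,0,255),-1)
# expected underside ring, if the tube is exactly over the bay centre, at z=s-67.8
z=s["eef_pos"][2]-67.8
for t in np.arange(0,6.28,.3): cv2.circle(im,q([*(b+13.5*(np.cos(t)*n+np.sin(t)*u)),z]),1,(0,255,255),-1)
print("underside z",z)
cv2.imwrite("pics/w5.png",im)
E
```

```text
[522.8 351.7 159.2] [-0.6 -0.4 -0.3]
underside z 91.43314017917668
```

View pics/w5.png

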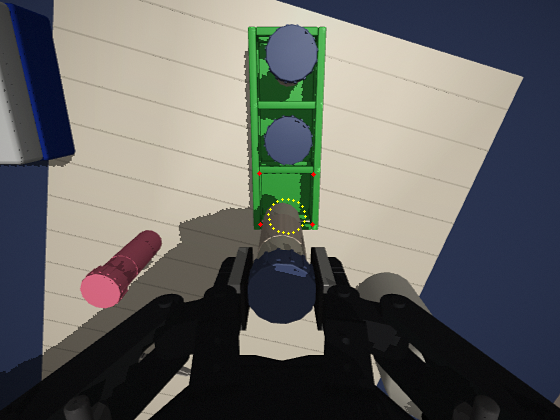

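The wrist view shows the first tube upright in the middle bay at (288,140). The second tube's underside is at about (283,215), roughly 3 mm left of and short of the wanted ring (yellow), so I'll correct by +3 mm in tool x and y.

Emit:
{"op": "carry_out", "data": {
  "deltas": [0, 0, 0, 0.003, 0.003, 0.01, 1, 0, 0, 0, 0, 0, 0.018, 1, 0, 0, 0, 0, 0, 0.018, 1, 0, 0, 0, 0, 0, 0.018, 1, 0, 0, 0, 0, 0, 0.015, 1, 0, 0, 0, 0, 0, 0.006, 1, 0, 0, 0, 0, 0, 0.002, 1, 0, 0, 0, 0, 0, 0.001, 1, 0, 0, 0, 0, 0, 0, 1]
}}

```text
clock: 13.4
eef_pos: [526.2, 355.5, 73.3]
tool_rot: [3.141, -0.0, 1.832]
force: [-0.4, -0.6, -0.1]
width: 30.0
gripper_force: 59.3
```

Emit:
{"op": "carry_out", "data": {
  "deltas": [0, 0, 0, 0, 0, 0.001, 1, 0, 0, 0, 0, 0, 0, 1]
}}

```text
clock: 13.65
eef_pos: [526.1, 355.4, 72.1]
tool_rot: [3.141, -0.0, 1.832]
force: [-0.3, -0.1, -0.4]
width: 30.0
gripper_force: 59.5
```

Emit:
{"op": "carry_out", "data": {
  "deltas": [0, 0, 0, 0, 0, 0.001, 1, 0, 0, 0, 0, 0, 0.0005, 1, 0, 0, 0, 0, 0, 0, 1]
}}

```text
clock: 14.02
eef_pos: [526.2, 355.7, 72.0]
tool_rot: [3.14, -0.0, 1.832]
force: [-1.5, -1.3, 10.4]
width: 30.5
gripper_force: 60.4
```

```bash
python3 - <<'E'
from h import *
C=ctrl.calibration("top")
P=np.array([plane(C,p,24)[:2] for p in((246,168.4),(297.2,148.8),(308.4,175.2),(256.8,194.4))]);print(P.round(1),P.mean(0).round(1),[np.linalg.norm(P[i]-P[i-1]).round(1) for i in range(4)])
print([round(float(np.degrees(np.arctan2(-(a-b)[0],(a-b)[1]))),1) for a,b in((P[0],P[1]),(P[3],P[2]))])
plan([(540,-50,210,110,11,-.65)],start=(525.6,355.7,210,105))
E
```

```text
[[671.2  92.9]
 [717.4 -42. ]
 [645.  -66.4]
 [601.2  68. ]] [658.7  13.1] [np.float64(74.3), np.float64(142.5), np.float64(76.4), np.float64(141.4)]
[18.9, 18.1]
[0,0,-0.2,-0.0136,-0.0031,-0,-0.65,0,0,-0.5,-0.0409,-0.0096,-0,-0.65,0,0,-0.5,-0.0408,-0.0099,-0,-0.65,0,0,-0.5,-0.0408,-0.0103,-0,-0.65,0,0,-0.5,-0.0406,-0.0106,-0,-0.65,0,0,-0.6,-0.0405,-0.011,-0,-0.65,0,0,-0.5,-0.0404,-0.0114,-0,-0.65,0,0,-0.5,-0.0403,-0.0118,-0,-0.65,0,0,-0.5,-0.0403,-0.0121,-0,-0.65,0,0,-0.5,-0.0401,-0.0125,-0,-0.65,0,0,-0.2,-0.0133,-0.0043,-0,-0.65]
11 [540. -50. 210.] 110.0
```

Emit:
{"op": "carry_out", "data": {
  "deltas": [0, 0, 0, 0, 0, 0, 0.2, 0, 0, 0, 0, 0, 0, -0.3, 0, 0, 0, 0, 0, 0, -0.3, 0, 0, 0, 0, 0, -0.01, -0.3, 0, 0, 0, 0, 0, -0.04, -0.3, 0, 0, 0, 0, 0, -0.045, -0.3, 0, 0, 0, 0, 0, -0.045, -0.3]
}}

```text
clock: 14.9
eef_pos: [525.8, 355.3, 212.3]
tool_rot: [3.141, -0.0, 1.833]
force: [0.7, 0.1, -0.2]
width: 55.1
gripper_force: 0.0
```

Emit:
{"op": "carry_out", "data": {
  "deltas": [0, 0, -0.2, -0.0136, -0.0031, 0, -0.65, 0, 0, -0.5, -0.0409, -0.0096, 0, -0.65, 0, 0, -0.5, -0.0408, -0.0099, 0, -0.65, 0, 0, -0.5, -0.0408, -0.0103, 0, -0.65, 0, 0, -0.5, -0.0406, -0.0106, 0, -0.65, 0, 0, -0.6, -0.0405, -0.011, 0, -0.65, 0, 0, -0.5, -0.0404, -0.0114, 0, -0.65, 0, 0, -0.5, -0.0403, -0.0118, 0, -0.65, 0, 0, -0.5, -0.0403, -0.0121, 0, -0.65, 0, 0, -0.5, -0.0401, -0.0125, 0, -0.65, 0, 0, -0.2, -0.0133, -0.0043, 0, -0.65, 0, 0, 0, 0, 0, 0, -0.65]
}}

```text
clock: 16.4
eef_pos: [539.8, -51.0, 210.1]
tool_rot: [-3.141, -0.0, 1.918]
force: [-0.3, 0.0, 0.0]
width: 70.6
gripper_force: 0.0
```

```bash
python3 - <<'E'
from h import *
np.set_printoptions(precision=1,suppress=True)
s=ctrl.read_state();c=ctrl.calibration("wrist");im=ctrl.get_image("wrist")[:,:,::-1].copy();print(s["eef_pos"],s["tool_rot"]);np.savez("w6.npz",**c)
cv2.imwrite("w6raw.png",im);hsv=cv2.cvtColor(im,cv2.COLOR_BGR2HSV);C=ctrl.calibration("top")
for X,t in(((487.3,-1,50),(286.1,236.4)),((421.7,-97.4,50),(327.4,261.3))):
    e=proj(c,X);m=blob(cap(hsv),e,25)
    if m is None: print("none",e);continue
    q=np.argwhere(m)[:,::-1].mean(0);print(e,q,m.sum(),plane(c,q,54),tri([(c,q),(C,t)]))
b=np.array([658.7,13.1]);a=np.radians(18.5);n=np.array([np.cos(a),np.sin(a)]);u=np.array([-np.sin(a),np.cos(a)])
for d in((-37,-72),(37,-72),(37,72),(-37,72)):
    p=proj(c,[*(b+d[0]*n+d[1]*u),24]);print(p);cv2.circle(im,tuple(int(round(v)) for v in p),2,(0,0,255),-1)
cv2.imwrite("pics/w6.png",im)
E
```

```text
[539.8 -51.  210.1] [-3.1 -0.   1.9]
[248.5 122.8] [248.1 119.8] 2035 [486.5   1.8  54. ] (array([486.2,   0.7,  49.7]), np.float64(0.7322917629852964))
[159.4 190.9] [158.7 188.6] 1820 [421.7 -93.6  54. ] (array([420.6, -95.8,  49.4]), np.float64(0.5157545523241714))
[363.3 224.8]
[426.7 226.3]
[450.8  95.3]
[378.5  93.3]
```

View pics/w6.png

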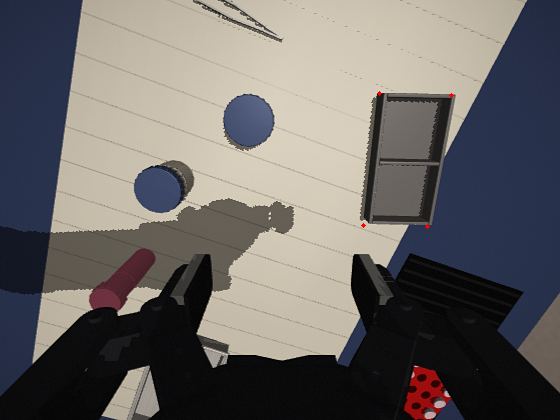

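Wrist view: jars at (248,120) and (159,189). The jar tray is on the right with rim corners (381,94), (455,95), (431,224) and (368,219), 3–4 px from the prediction. The forceps' points are at (280,40).

```bash
python3 - <<'E'
from h import *
np.set_printoptions(precision=1,suppress=True)
c=dict(np.load("w6.npz"));C=ctrl.calibration("top")
W=[(381,94),(455,95),(431,224),(368,219)];T=[(246,168.4),(297.2,148.8),(308.4,175.2),(256.8,194.4)]
# wrist TL=(-x,+y), TR=(+x,+y), BR=(+x,-y), BL=(-x,-y); top order: (+x,+y),(+x,-y),(-x,-y),(-x,+y)
P=np.array([plane(c,p,24)[:2] for p in W]);print(P,P.mean(0),[float(np.linalg.norm(P[i]-P[i-1]).round(1)) for i in range(4)])
for w,t in zip(W,(T[3],T[0],T[1],T[2])):print(*tri([(c,w),(C,t)]))
im=cv2.imread("w6raw.png")[70:240,340:470];g=cv2.cvtColor(im,cv2.COLOR_BGR2GRAY)
cv2.imwrite("pics/w6c.png",cv2.resize(im,None,fx=4,fy=3.5,interpolation=cv2.INTER_CUBIC))
plan([(486.2,1,120,108.5,5,-.65),(486.2,1,28,108.5,5,-.65)],start=(540,-50,210,110))
E
```

```text
[[603.4  69.9]
 [674.8  94.8]
 [720.  -39.2]
 [648.5 -58.5]] [661.7  16.8] [136.1, 75.6, 141.3, 74.0]
[596.3  66.9  47.4] 0.6521401106684754
[666.8  91.7  39.6] 0.3554120134465364
[717.  -40.1  27.4] 1.8064962974994823
[653.4 -65.7   4.7] 3.8632029968481163
[0,0,0.1,0.006,-0.003,0.0082,-0.65,0,0,0.4,0.0181,-0.0091,0.0245,-0.65,0,0,0.5,0.018,-0.0092,0.0246,-0.65,0,0,0.4,0.0179,-0.0093,0.0245,-0.65,0,0,0.1,0.006,-0.0032,0.0082,-0.65,0,0,-0,-0,0,0.0084,-0.65,0,0,-0,-0,0,0.0251,-0.65,0,0,-0,-0,0,0.025,-0.65,0,0,-0,-0,0,0.0251,-0.65,0,0,-0,-0,0,0.0084,-0.65]
10 [486.2   1.   28. ] 108.5
```

Emit:
{"op": "carry_out", "data": {
  "deltas": [0, 0, 0.1, 0.006, -0.003, 0.0082, -0.65, 0, 0, 0.4, 0.0181, -0.0091, 0.0245, -0.65, 0, 0, 0.5, 0.018, -0.0092, 0.0246, -0.65, 0, 0, 0.4, 0.0179, -0.0093, 0.0245, -0.65, 0, 0, 0.1, 0.006, -0.0032, 0.0082, -0.65, 0, 0, 0, 0, 0, 0.0084, -0.65, 0, 0, 0, 0, 0, 0.0251, -0.65, 0, 0, 0, 0, 0, 0.025, -0.65, 0, 0, 0, 0, 0, 0.0251, -0.65, 0, 0, 0, 0, 0, 0.0084, -0.65, 0, 0, 0, 0, 0, 0, -0.65]
}}

```text
clock: 17.82
eef_pos: [486.8, 0.4, 28.3]
tool_rot: [3.141, 0.0, 1.893]
force: [0.2, -0.3, 0.4]
width: 70.4
gripper_force: 0.0
```

Emit:
{"op": "carry_out", "data": {
  "deltas": [0, 0, 0, 0, 0, 0, 1, 0, 0, 0, 0, 0, 0, 1, 0, 0, 0, 0, 0, 0, 1, 0, 0, 0, 0, 0, 0, 1]
}}

```text
clock: 18.32
eef_pos: [487.2, 0.5, 29.5]
tool_rot: [3.139, 0.001, 1.893]
force: [-0.8, -0.3, 6.9]
width: 46.1
gripper_force: 60.7
```

```bash
python3 - <<'E'
from h import *
a=np.radians(18.5);u=np.array([-np.sin(a),np.cos(a)]);b=np.array([660.3,15]);print(b+35*u,b-35*u)
t=b+35*u
plan([(486.2,1,110,108.5,4,1),(t[0],t[1],110,108.5,6,1),(t[0],t[1],110,108.5,1,1)],start=(486.2,1,28,108.5))
E
```

```text
[649.19433703  48.19132793] [671.40566297 -18.19132793]
[0,0,-0,0,0,-0.0102,1,0,0,-0,0,0,-0.0308,1,0,0,-0,0,0,-0.0307,1,0,0,-0,0,0,-0.0103,1,0,0,-0,-0.0005,0.0121,-0,1,0,0,-0,-0.0015,0.0363,-0,1,0,0,-0,-0.0015,0.0364,-0,1,0,0,-0,-0.0015,0.0363,-0,1,0,0,-0,-0.0015,0.0363,-0,1,0,0,-0,-0.0005,0.0121,-0,1,0,0,-0,0,0,-0,1]
11 [649.2  48.1 110. ] 108.5
```

Emit:
{"op": "carry_out", "data": {
  "deltas": [0, 0, 0, 0, 0, -0.0102, 1, 0, 0, 0, 0, 0, -0.0308, 1, 0, 0, 0, 0, 0, -0.0307, 1, 0, 0, 0, 0, 0, -0.0103, 1, 0, 0, 0, -0.0005, 0.0121, 0, 1, 0, 0, 0, -0.0015, 0.0363, 0, 1, 0, 0, 0, -0.0015, 0.0364, 0, 1, 0, 0, 0, -0.0015, 0.0363, 0, 1, 0, 0, 0, -0.0015, 0.0363, 0, 1, 0, 0, 0, -0.0005, 0.0121, 0, 1, 0, 0, 0, 0, 0, 0, 1]
}}

```text
clock: 19.7
eef_pos: [648.7, 47.9, 108.9]
tool_rot: [-3.139, -0.001, 1.894]
force: [0.3, -0.3, -1.3]
width: 46.2
gripper_force: 61.6
```

```bash
python3 - <<'E'
from h import *
np.set_printoptions(precision=1,suppress=True)
s=ctrl.read_state();c=ctrl.calibration("wrist");im=ctrl.get_image("wrist")[:,:,::-1].copy();print(s["eef_pos"],s["force"],s["width"]);np.savez("w7.npz",**c)
b=np.array([660.3,15]);a=np.radians(18.5);n=np.array([np.cos(a),np.sin(a)]);u=np.array([-np.sin(a),np.cos(a)])
def q(X): return tuple(int(round(v)) for v in proj(c,X))
for d in((-37,-72),(37,-72),(37,72),(-37,72),(-37,0),(37,0)): cv2.circle(im,q([*(b+d[0]*n+d[1]*u),24]),2,(0,0,255),-1)
z=s["eef_pos"][2]-29.5
for t in np.arange(0,6.28,.2): cv2.circle(im,q([*(b+35*u+22*(np.cos(t)*n+np.sin(t)*u)),z]),1,(0,255,255),-1)
print("underside z",z); cv2.imwrite("pics/w7.png",im)
E
```

```text
[648.7  47.9 108.9] [ 0.3 -0.3 -1.3] 46.17922908224372
underside z 79.36460812946703
```

View pics/w7.png

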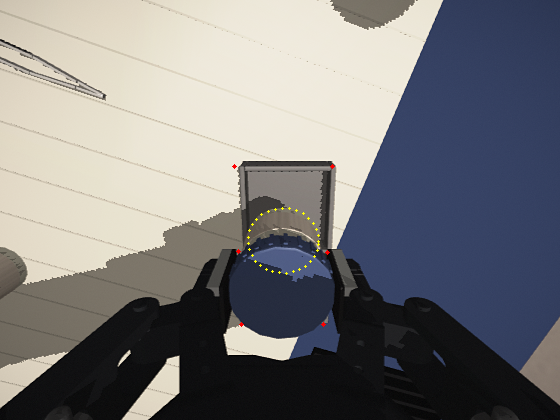

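The wrist view shows the jar's body on the wanted ring at (284,240). The tray's far rim is at (240..335, 167), about 2 mm to the right of the prediction, so I shift by +2 mm in tool y and lower.

Emit:
{"op": "carry_out", "data": {
  "deltas": [0, 0, 0, 0, 0.002, 0.01, 1, 0, 0, 0, 0, 0, 0.018, 1, 0, 0, 0, 0, 0, 0.018, 1, 0, 0, 0, 0, 0, 0.016, 1, 0, 0, 0, 0, 0, 0.008, 1, 0, 0, 0, 0, 0, 0.004, 1, 0, 0, 0, 0, 0, 0.001, 1, 0, 0, 0, 0, 0, 0, 1]
}}

```text
clock: 20.75
eef_pos: [651.6, 48.4, 35.8]
tool_rot: [3.141, 0.0, 1.893]
force: [0.3, -0.1, -0.5]
width: 46.5
gripper_force: 61.6
```

Emit:
{"op": "carry_out", "data": {
  "deltas": [0, 0, 0, 0, 0, 0.001, 1, 0, 0, 0, 0, 0, 0, 1]
}}

```text
clock: 21.0
eef_pos: [651.3, 48.3, 34.6]
tool_rot: [3.141, 0.0, 1.893]
force: [0.1, 0.6, -0.8]
width: 46.2
gripper_force: 61.6
```

Emit:
{"op": "carry_out", "data": {
  "deltas": [0, 0, 0, 0, 0, 0.001, 1, 0, 0, 0, 0, 0, 0, 1]
}}

```text
clock: 21.25
eef_pos: [651.4, 48.3, 33.6]
tool_rot: [3.141, 0.0, 1.893]
force: [0.0, 0.6, 1.2]
width: 46.2
gripper_force: 61.9
```

```bash
python3 - <<'E'
from h import *
plan([(651.1,48.8,90,108.5,3,-.65),(420.6,-95.5,110,108.5,9,-.65)],start=(651.1,48.8,33,108.5))
plan([(420.6,-95.5,28,108.5,5,-.65)],start=(420.6,-95.5,110,108.5))
E
```

```text
[0,0,-0,0,0,-0.019,-0.65,0,0,-0,0,0,-0.019,-0.65,0,0,-0,0,0,-0.019,-0.65,0,0,-0,-0.0028,-0.0115,-0.0009,-0.65,0,0,-0,-0.0083,-0.0345,-0.0026,-0.65,0,0,-0,-0.0083,-0.0345,-0.0026,-0.65,0,0,-0,-0.0083,-0.0344,-0.0026,-0.65,0,0,-0,-0.0083,-0.0345,-0.0026,-0.65,0,0,-0,-0.0083,-0.0345,-0.0026,-0.65,0,0,-0,-0.0083,-0.0345,-0.0026,-0.65,0,0,-0,-0.0083,-0.0345,-0.0026,-0.65,0,0,-0,-0.0028,-0.0115,-0.0009,-0.65]
12 [420.6 -95.5 110. ] 108.5
[0,0,-0,0,0,0.0075,-0.65,0,0,-0,0,0,0.0223,-0.65,0,0,-0,0,0,0.0224,-0.65,0,0,-0,0,0,0.0223,-0.65,0,0,-0,0,0,0.0075,-0.65]
5 [420.6 -95.5  28. ] 108.5
```

Emit:
{"op": "carry_out", "data": {
  "deltas": [0, 0, 0, 0, 0, 0.0005, 1, 0, 0, 0, 0, 0, 0, 1, 0, 0, 0, 0, 0, 0, -0.2, 0, 0, 0, 0, 0, 0, -0.65, 0, 0, 0, 0, 0, 0, -0.65, 0, 0, 0, 0, 0, -0.019, -0.65, 0, 0, 0, 0, 0, -0.019, -0.65, 0, 0, 0, 0, 0, -0.019, -0.65]
}}

```text
clock: 22.25
eef_pos: [651.8, 48.4, 92.0]
tool_rot: [3.14, 0.0, 1.893]
force: [1.0, -0.4, -0.2]
width: 70.3
gripper_force: 0.0
```

Emit:
{"op": "carry_out", "data": {
  "deltas": [0, 0, 0, -0.0028, -0.0115, -0.0009, -0.65, 0, 0, 0, -0.0083, -0.0345, -0.0026, -0.65, 0, 0, 0, -0.0083, -0.0345, -0.0026, -0.65, 0, 0, 0, -0.0083, -0.0344, -0.0026, -0.65, 0, 0, 0, -0.0083, -0.0345, -0.0026, -0.65, 0, 0, 0, -0.0083, -0.0345, -0.0026, -0.65, 0, 0, 0, -0.0083, -0.0345, -0.0026, -0.65, 0, 0, 0, -0.0083, -0.0345, -0.0026, -0.65, 0, 0, 0, -0.0028, -0.0115, -0.0009, -0.65, 0, 0, 0, 0, 0, 0, -0.65]
}}

```text
clock: 23.5
eef_pos: [420.5, -96.3, 110.0]
tool_rot: [3.141, 0.0, 1.892]
force: [-0.0, 1.3, 0.2]
width: 70.3
gripper_force: 0.0
```

```bash
python3 - <<'E'
from h import *
np.set_printoptions(precision=1,suppress=True)
s=ctrl.read_state();c=ctrl.calibration("wrist");im=ctrl.get_image("wrist")[:,:,::-1].copy();t=ctrl.get_image("top")[:,:,::-1];print(s["eef_pos"],s["tool_rot"])
hsv=cv2.cvtColor(im,cv2.COLOR_BGR2HSV);e=proj(c,[420.6,-95.5,52]);m=blob(cap(hsv),e,40);print(e,None if m is None else (np.argwhere(m)[:,::-1].mean(0),m.sum(),plane(c,np.argwhere(m)[:,::-1].mean(0),54)))
cv2.imwrite("pics/t8.png",np.vstack([cv2.resize(t[120:320,70:490],(800,380)),cv2.resize(im,(293,220)).repeat(1,0) if 0 else cv2.copyMakeBorder(cv2.resize(im,(293,220)),0,0,0,507,0)]))
E
```

```text
[420.5 -96.3 110. ] [3.1 0.  1.9]
[282.3 223.5] (array([283.5, 222.3]), np.int64(3605), array([420.8, -93.6,  54. ]))
```

View pics/t8.png

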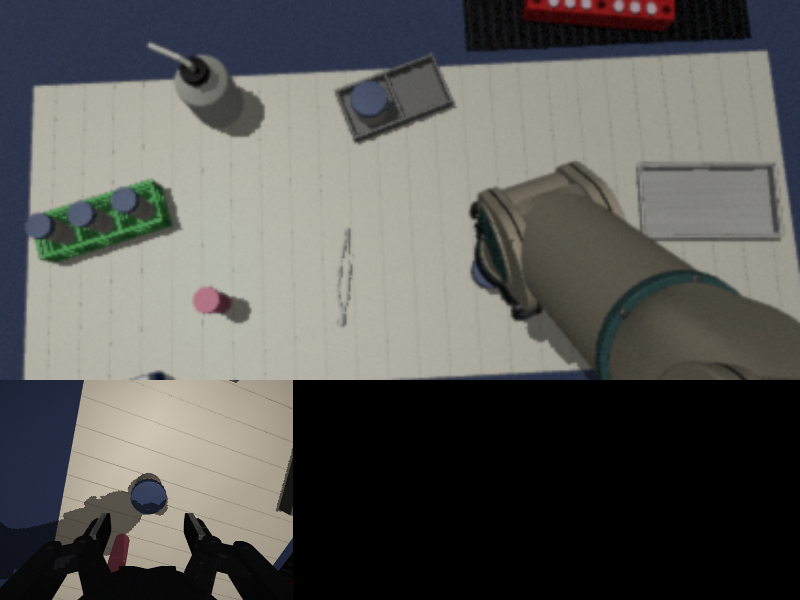

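The montage shows both tubes upright in the rack at (81,215) and (125,200), and the first jar standing in the tray's left bay at (370,97). The second jar is under the gripper at (148,495), where it was predicted. Descending on it.

Emit:
{"op": "carry_out", "data": {
  "deltas": [0, 0, 0, 0.001, 0, 0.0075, -0.65, 0, 0, 0, 0, 0, 0.0223, -0.65, 0, 0, 0, 0, 0, 0.0224, -0.65, 0, 0, 0, 0, 0, 0.0223, -0.65, 0, 0, 0, 0, 0, 0.0075, -0.65, 0, 0, 0, 0, 0, 0, -0.65, 0, 0, 0, 0, 0, 0, 1, 0, 0, 0, 0, 0, 0, 1, 0, 0, 0, 0, 0, 0, 1, 0, 0, 0, 0, 0, 0, 1]
}}

```text
clock: 24.85
eef_pos: [420.8, -94.9, 28.3]
tool_rot: [3.14, 0.0, 1.894]
force: [-0.2, 0.8, 5.6]
width: 46.3
gripper_force: 61.3
```

```bash
python3 - <<'E'
from h import *
a=np.radians(18.5);u=np.array([-np.sin(a),np.cos(a)]);b=np.array([662.3,15.7]);t=b-35*u;print(t)
plan([(420.3,-94.6,110,108.5,3,1),(t[0],t[1],110,108.5,8,1),(t[0],t[1],110,108.5,1,1)],start=(420.3,-94.6,28,108.5))
E
```

```text
[673.40566297 -17.49132793]
[0,0,-0,0,0,-0.0273,1,0,0,-0,0,0,-0.0274,1,0,0,-0,0,0,-0.0273,1,0,0,-0,-0.0004,0.0132,-0,1,0,0,-0,-0.001,0.0397,-0,1,0,0,-0,-0.0011,0.0397,-0,1,0,0,-0,-0.0011,0.0396,-0,1,0,0,-0,-0.0011,0.0397,-0,1,0,0,-0,-0.0011,0.0397,-0,1,0,0,-0,-0.001,0.0397,-0,1,0,0,-0,-0.0004,0.0132,-0,1,0,0,-0,0,-0,-0,1]
12 [673.4 -17.5 110. ] 108.5
```

Emit:
{"op": "carry_out", "data": {
  "deltas": [0, 0, 0, 0, 0, -0.0273, 1, 0, 0, 0, 0, 0, -0.0274, 1, 0, 0, 0, 0, 0, -0.0273, 1, 0, 0, 0, -0.0004, 0.0132, 0, 1, 0, 0, 0, -0.001, 0.0397, 0, 1, 0, 0, 0, -0.0011, 0.0397, 0, 1, 0, 0, 0, -0.0011, 0.0396, 0, 1, 0, 0, 0, -0.0011, 0.0397, 0, 1, 0, 0, 0, -0.0011, 0.0397, 0, 1, 0, 0, 0, -0.001, 0.0397, 0, 1, 0, 0, 0, -0.0004, 0.0132, 0, 1, 0, 0, 0, 0, 0, 0, 1]
}}

```text
clock: 26.35
eef_pos: [673.7, -17.0, 108.0]
tool_rot: [-3.14, -0.001, 1.894]
force: [0.1, 0.4, -1.5]
width: 46.4
gripper_force: 61.7
```

```bash
python3 - <<'E'
from h import *
np.set_printoptions(precision=1,suppress=True)
s=ctrl.read_state();c=ctrl.calibration("wrist");im=ctrl.get_image("wrist")[:,:,::-1].copy();print(s["eef_pos"],s["force"],s["width"])
b=np.array([662.3,15.7]);a=np.radians(18.5);n=np.array([np.cos(a),np.sin(a)]);u=np.array([-np.sin(a),np.cos(a)])
def q(X): return tuple(int(round(v)) for v in proj(c,X))
for d in((-37,-72),(37,-72),(37,72),(-37,72),(-37,0),(37,0)): cv2.circle(im,q([*(b+d[0]*n+d[1]*u),24]),2,(0,0,255),-1)
z=s["eef_pos"][2]-28.3
for t in np.arange(0,6.28,.2): cv2.circle(im,q([*(b-35*u+22*(np.cos(t)*n+np.sin(t)*u)),z]),1,(0,255,255),-1)
print("underside z",z); cv2.imwrite("pics/w9.png",im)
E
```

```text
[673.7 -17.  108. ] [ 0.1  0.4 -1.5] 46.4338818161453
underside z 79.65408065280921
```

View pics/w9.png

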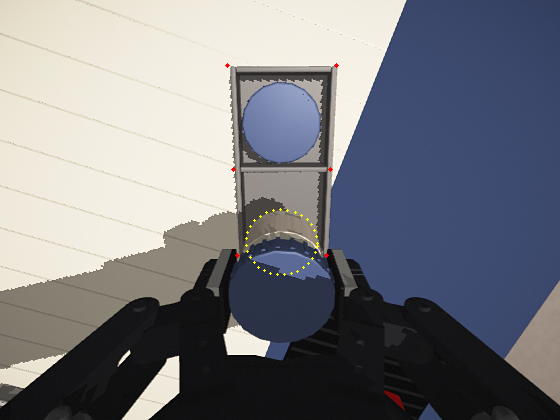

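The wrist view shows the first jar well centred in its bay at (282,122). The second sits on the wanted ring at (282,240), and the tray edges match. Lowering it.

Emit:
{"op": "carry_out", "data": {
  "deltas": [0, 0, 0, 0.001, 0, 0.01, 1, 0, 0, 0, 0, 0, 0.018, 1, 0, 0, 0, 0, 0, 0.018, 1, 0, 0, 0, 0, 0, 0.016, 1, 0, 0, 0, 0, 0, 0.008, 1, 0, 0, 0, 0, 0, 0.004, 1, 0, 0, 0, 0, 0, 0.002, 1, 0, 0, 0, 0, 0, 0, 1]
}}

```text
clock: 27.4
eef_pos: [673.4, -17.0, 34.2]
tool_rot: [3.141, 0.0, 1.893]
force: [-0.7, 0.2, 0.1]
width: 46.3
gripper_force: 61.7
```

Emit:
{"op": "carry_out", "data": {
  "deltas": [0, 0, 0, 0, 0, 0.001, 1, 0, 0, 0, 0, 0, 0, 1]
}}

```text
clock: 27.65
eef_pos: [673.2, -17.1, 33.1]
tool_rot: [3.141, 0.0, 1.893]
force: [0.1, 0.3, -0.1]
width: 46.4
gripper_force: 61.7
```

Emit:
{"op": "carry_out", "data": {
  "deltas": [0, 0, 0, 0, 0, 0.001, 1, 0, 0, 0, 0, 0, 0, 1]
}}

```text
clock: 27.9
eef_pos: [673.4, -17.0, 32.4]
tool_rot: [3.141, 0.0, 1.893]
force: [-1.4, -0.3, 4.1]
width: 46.2
gripper_force: 62.2
```

```bash
python3 - <<'E'
from h import *
np.set_printoptions(precision=1,suppress=True)
C=ctrl.calibration("top")
A=plane(C,(252.8,240),5);B=plane(C,(249.6,291),5);print("forceps",A,B,(A+B)/2,np.linalg.norm(A-B),np.degrees(np.arctan2(*(A-B)[[1,0]])))
P=np.array([plane(C,p,21)[:2] for p in((404.3,206.2),(479.4,206.2),(481.2,246.1),(407.7,246.1))]);print(P,P.mean(0),[float(np.linalg.norm(P[i]-P[i-1]).round(1)) for i in range(4)])
m=(A+B)/2
plan([(673.1,-16.5,110,108.5,3,-.65),(m[0],m[1],190,175,9,-.3)],start=(673.1,-16.5,32,108.5))
E
```

```text
forceps [487.6  83.7   5. ] [361.   96.7   5. ] [424.3  90.2   5. ] 127.27431653142006 -5.862641342538623
[[ 552.1 -304.8]
 [ 542.3 -495.6]
 [ 441.  -485.8]
 [ 450.4 -302.4]] [ 496.4 -397.2] [101.7, 191.0, 101.8, 183.7]
[0,0,-0,0,0,-0.026,-0.65,0,0,-0,0,0,-0.026,-0.65,0,0,-0,0,0,-0.026,-0.65,0,0,-2.9,0.0078,-0.0088,-0.0035,-0.3,0,0,-8.7,0.0248,-0.0251,-0.0104,-0.3,0,0,-8.6,0.0283,-0.0211,-0.0104,-0.3,0,0,-8.7,0.0312,-0.0166,-0.0105,-0.3,0,0,-8.7,0.0333,-0.0117,-0.0104,-0.3,0,0,-8.7,0.0347,-0.0066,-0.0105,-0.3,0,0,-8.6,0.0353,-0.0012,-0.0104,-0.3,0,0,-8.7,0.0351,0.0041,-0.0104,-0.3,0,0,-2.9,0.0113,0.0031,-0.0035,-0.3]
12 [424.4  90.2 190. ] 175.0
```

Emit:
{"op": "carry_out", "data": {
  "deltas": [0, 0, 0, 0, 0, 0, -0.2, 0, 0, 0, 0, 0, 0, -0.65, 0, 0, 0, 0, 0, 0, -0.65, 0, 0, 0, 0, 0, -0.018, -0.65, 0, 0, 0, 0, 0, -0.03, -0.65, 0, 0, 0, 0, 0, -0.03, -0.65]
}}

```text
clock: 28.65
eef_pos: [673.4, -16.8, 111.9]
tool_rot: [3.141, 0.0, 1.894]
force: [0.3, 0.1, -0.1]
width: 70.1
gripper_force: 0.0
```

Emit:
{"op": "carry_out", "data": {
  "deltas": [0, 0, -2.9, 0.0078, -0.0088, -0.0035, -0.3, 0, 0, -8.7, 0.0248, -0.0251, -0.0104, -0.3, 0, 0, -8.6, 0.0283, -0.0211, -0.0104, -0.3, 0, 0, -8.7, 0.0312, -0.0166, -0.0105, -0.3, 0, 0, -8.7, 0.0333, -0.0117, -0.0104, -0.3, 0, 0, -8.7, 0.0347, -0.0066, -0.0105, -0.3, 0, 0, -8.6, 0.0353, -0.0012, -0.0104, -0.3, 0, 0, -8.7, 0.0351, 0.0041, -0.0104, -0.3, 0, 0, -2.9, 0.0113, 0.0031, -0.0035, -0.3, 0, 0, 0, 0, 0, 0, -0.3]
}}

```text
clock: 29.9
eef_pos: [424.4, 89.6, 189.9]
tool_rot: [-3.141, 0.001, 3.054]
force: [0.8, -0.0, 0.8]
width: 55.3
gripper_force: 0.0
```

```bash
python3 - <<'E'
from h import *
np.set_printoptions(precision=1,suppress=True)
s=ctrl.read_state();c=ctrl.calibration("wrist");im=ctrl.get_image("wrist")[:,:,::-1].copy();print(s["eef_pos"],np.degrees(s["tool_rot"]));np.savez("w10.npz",**c)
for X in((487.6,83.7,5),(361,96.7,5),(424.3,90.2,5)): print(proj(c,X))
cv2.imwrite("pics/w10.png",im)
E
```

```text
[424.4  89.6 189.9] [-180.    0.  175.]
[279.9 234.2]
[281.6 122. ]
[280.7 181.4]
```

View pics/w10.png

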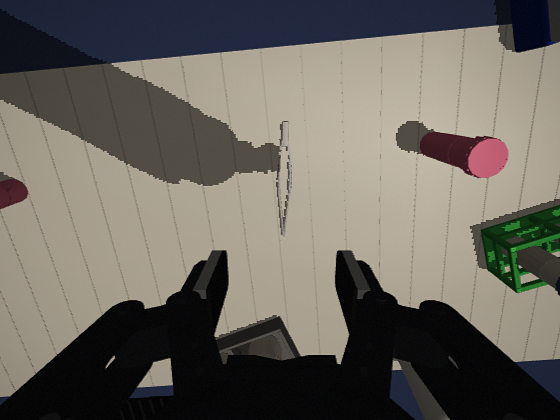

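The wrist view shows the forceps lying from its blunt end at (285,122) to its points at (283,234), widest at about (284,185). Nothing is near the fingers.

```bash
python3 - <<'E'
from h import *
np.set_printoptions(precision=1,suppress=True)
c=dict(np.load("w10.npz"));C=ctrl.calibration("top")
print(tri([(c,(285,122)),(C,(249.6,291))]),tri([(c,(283,234.5)),(C,(252.8,240))]))
A=plane(c,(283,234.5),4);B=plane(c,(285,122),4);print(A,B,(A+B)/2,np.linalg.norm(A-B),np.degrees(np.arctan2(*(A-B)[[1,0]])))
plan([(424,92.5,80,174,5,-.1),(424,92.5,14,174,5,-.1)],start=(424.4,90.2,190,175))
E
```

```text
(array([362.9, 100.2, -44.9]), np.float64(0.9211676542876369)) (array([488.3,  85.5,   3.8]), np.float64(1.7851956220527716))
[488.7  87.2   4. ] [361.4 100.2   4. ] [425.   93.7   4. ] 128.00140508004563 -5.824338473033952
[0,0,0.1,0.0001,0.0002,0.01,-0.1,0,0,0.3,0.0001,0.0006,0.03,-0.1,0,0,0.2,0.0002,0.0006,0.03,-0.1,0,0,0.3,0.0002,0.0006,0.03,-0.1,0,0,0.1,0,0.0003,0.01,-0.1,0,0,-0,0,-0,0.006,-0.1,0,0,-0,0,-0,0.018,-0.1,0,0,-0,0,-0,0.018,-0.1,0,0,-0,0,-0,0.018,-0.1,0,0,-0,0,-0,0.006,-0.1]
10 [424.   92.5  14. ] 174.0
```

Emit:
{"op": "carry_out", "data": {
  "deltas": [0, 0, 0.1, 0.0001, 0.0002, 0.01, -0.1, 0, 0, 0.3, 0.0001, 0.0006, 0.03, -0.1, 0, 0, 0.2, 0.0002, 0.0006, 0.03, -0.1, 0, 0, 0.3, 0.0002, 0.0006, 0.03, -0.1, 0, 0, 0.1, 0, 0.0003, 0.01, -0.1, 0, 0, 0, 0, 0, 0.006, -0.1, 0, 0, 0, 0, 0, 0.018, -0.1, 0, 0, 0, 0, 0, 0.018, -0.1, 0, 0, 0, 0, 0, 0.018, 0, 0, 0, 0, 0, 0, 0.006, 0.2, 0, 0, 0, 0, 0, 0.005, 0.2, 0, 0, 0, 0, 0, 0, 0.2]
}}

```text
clock: 31.45
eef_pos: [424.3, 92.2, 9.0]
tool_rot: [3.141, 0.001, 3.036]
force: [-0.7, -0.7, -1.1]
width: 34.1
gripper_force: 0.0
```

Emit:
{"op": "carry_out", "data": {
  "deltas": [0, 0, 0, 0, 0, 0.003, 0.2, 0, 0, 0, 0, 0, 0.003, 0.2, 0, 0, 0, 0, 0, 0, 0.2, 0, 0, 0, 0, 0, 0, 1, 0, 0, 0, 0, 0, 0, 1, 0, 0, 0, 0, 0, 0, 1, 0, 0, 0, 0, 0, 0, 1]
}}

```text
clock: 32.33
eef_pos: [424.0, 92.2, 3.1]
tool_rot: [3.142, 0.0, 3.037]
force: [-0.7, 0.5, 5.3]
width: 11.7
gripper_force: 58.9
```

```bash
python3 - <<'E'
from h import *
plan([(496,-385,160,87,12,1)],start=(424,92.5,158,174))
E
```

```text
[0,0,2.7,-0.0038,-0.0146,-0.0001,1,0,0,8.2,-0.0134,-0.0432,-0.0002,1,0,0,8.1,-0.0195,-0.0409,-0.0001,1,0,0,8.2,-0.0251,-0.0377,-0.0002,1,0,0,8.1,-0.0301,-0.0338,-0.0002,1,0,0,8.2,-0.0346,-0.0292,-0.0002,1,0,0,8.2,-0.0384,-0.0239,-0.0002,1,0,0,8.1,-0.0415,-0.0182,-0.0002,1,0,0,8.2,-0.0436,-0.0122,-0.0002,1,0,0,8.1,-0.0449,-0.0058,-0.0002,1,0,0,8.2,-0.0453,0.0005,-0.0001,1,0,0,2.7,-0.0149,0.0023,-0.0001,1]
12 [ 496. -385.  160.] 87.0
```

Emit:
{"op": "carry_out", "data": {
  "deltas": [0, 0, 0, 0, 0, -0.005, 1, 0, 0, 0, 0, 0, -0.02, 1, 0, 0, 0, 0, 0, -0.04, 1, 0, 0, 0, 0, 0, -0.04, 1, 0, 0, 0, 0, 0, -0.04, 1, 0, 0, 0, 0, 0, -0.01, 1]
}}

```text
clock: 33.08
eef_pos: [425.0, 92.4, 159.8]
tool_rot: [3.14, 0.003, 3.036]
force: [0.5, 0.3, -0.9]
width: 11.7
gripper_force: 58.7
```

Emit:
{"op": "carry_out", "data": {
  "deltas": [0, 0, 2.7, -0.0038, -0.0146, 0, 1, 0, 0, 8.2, -0.0134, -0.0432, 0, 1, 0, 0, 8.1, -0.0195, -0.0409, 0, 1, 0, 0, 8.2, -0.0251, -0.0377, 0, 1, 0, 0, 8.1, -0.0301, -0.0338, 0, 1, 0, 0, 8.2, -0.0346, -0.0292, 0, 1, 0, 0, 8.2, -0.0384, -0.0239, 0, 1, 0, 0, 8.1, -0.0415, -0.0182, 0, 1, 0, 0, 8.2, -0.0436, -0.0122, 0, 1, 0, 0, 8.1, -0.0449, -0.0058, 0, 1, 0, 0, 8.2, -0.0453, 0.0005, 0, 1, 0, 0, 2.7, -0.0149, 0.0023, 0, 1]
}}

```text
clock: 34.58
eef_pos: [493.2, -389.7, 155.3]
tool_rot: [-3.138, 0.001, 1.51]
force: [-0.8, 1.2, 0.2]
width: 11.6
gripper_force: 58.7
```

```bash
python3 - <<'E'
from h import *
np.set_printoptions(precision=1,suppress=True)
ctrl.get_image("top")
s=ctrl.read_state();c=ctrl.calibration("wrist");im=ctrl.get_image("wrist")[:,:,::-1].copy();print(s["eef_pos"],np.degrees(s["tool_rot"]),s["width"]);np.savez("w11.npz",**c)
b=np.array([496.4,-397.2]);a=np.radians(-3);n=np.array([np.cos(a),np.sin(a)]);u=np.array([-np.sin(a),np.cos(a)])
for d in((-48,-90),(48,-90),(48,90),(-48,90)):
    p=proj(c,[*(b+d[0]*n+d[1]*u),21]);print(p);cv2.circle(im,tuple(int(round(v)) for v in p),2,(0,0,255),-1)
cv2.imwrite("pics/w11.png",im)
E
```

```text
[ 493.6 -390.1  155.5] [-179.8    0.1   86.5] 11.53809492033279
[240.7 283. ]
[332.3 282.6]
[341.4 101.3]
[230.5 102.2]
```

View pics/w11.png

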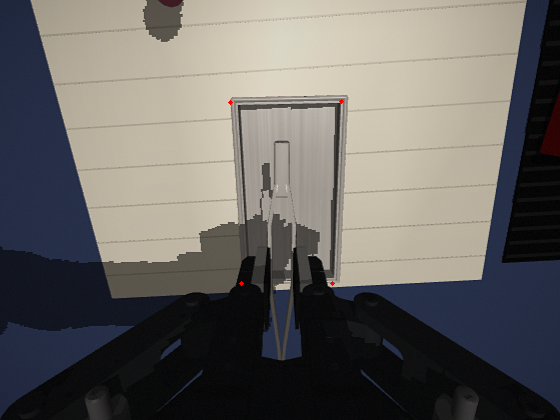

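The wrist view shows the forceps held level, with the blunt end at (282,142) and the points at about (282,360). The tray rim is at (233..347, 97..285), about 4 px from the prediction, so the target centre becomes (498.5,−395).

Emit:
{"op": "carry_out", "data": {
  "deltas": [0, 0, 0, -0.005, 0.0015, 0.01, 1, 0, 0, 0, -0.005, 0.0015, 0.02, 1, 0, 0, 0, 0, 0, 0.03, 1, 0, 0, 0, 0, 0, 0.03, 1, 0, 0, 0, 0, 0, 0.03, 1, 0, 0, 0, 0, 0, 0.015, 1, 0, 0, 0, 0, 0, 0.008, 1, 0, 0, 0, 0, 0, 0.004, 1, 0, 0, 0, 0, 0, 0.002, 1, 0, 0, 0, 0, 0, 0, 1]
}}

```text
clock: 35.92
eef_pos: [498.7, -395.8, 9.4]
tool_rot: [3.141, 0.001, 1.518]
force: [-0.5, 0.3, -0.1]
width: 11.4
gripper_force: 58.7
```

Emit:
{"op": "carry_out", "data": {
  "deltas": [0, 0, 0, 0, 0, 0.001, 1, 0, 0, 0, 0, 0, 0.001, 1, 0, 0, 0, 0, 0, 0, 1]
}}

```text
clock: 36.3
eef_pos: [498.3, -395.6, 6.8]
tool_rot: [-3.142, -0.0, 1.518]
force: [0.1, 0.1, -0.6]
width: 11.8
gripper_force: 58.7
```

Emit:
{"op": "carry_out", "data": {
  "deltas": [0, 0, 0, 0, 0, 0.001, 1, 0, 0, 0, 0, 0, 0, 1]
}}

```text
clock: 36.55
eef_pos: [498.5, -395.6, 6.2]
tool_rot: [3.141, 0.0, 1.518]
force: [-1.4, -0.0, 2.0]
width: 11.4
gripper_force: 59.2
```

Emit:
{"op": "carry_out", "data": {
  "deltas": [0, 0, 0, 0, 0, 0.0005, 1, 0, 0, 0, 0, 0, 0, 0.6, 0, 0, 0, 0, 0, 0, 0.2, 0, 0, 0, 0, 0, 0, 0.2, 0, 0, 0, 0, 0, -0.01, 0.2, 0, 0, 0, 0, 0, -0.03, 0.2, 0, 0, 0, 0, 0, -0.04, 0.2, 0, 0, 0, 0, 0, -0.04, 0.2, 0, 0, 0, 0, 0, -0.04, 0.2, 0, 0, 0, -0.04, 0, -0.02, 0.2, 0, 0, 0, -0.05, 0, 0, 0.2, 0, 0, 0, -0.04, 0, 0, 0.2]
}}

```text
clock: 38.05
eef_pos: [490.9, -527.8, 186.7]
tool_rot: [3.141, 0.002, 1.517]
force: [-0.4, 0.3, -0.7]
width: 34.2
gripper_force: 0.0
```

```bash
python3 - <<'E'
from h import *
s=ctrl.read_state();print(s["eef_pos"],s["force"])
t=ctrl.get_image("top")[:,:,::-1];im=ctrl.get_image("wrist")[:,:,::-1];sc=ctrl.get_image("scene")[:,:,::-1]
cv2.imwrite("pics/fin.png",np.vstack([cv2.resize(t[120:310,70:490],(800,362)),np.hstack([cv2.resize(im,(317,238)),cv2.resize(sc[60:370,130:490],(483,238))])]))
E
```

```text
[ 490.89048029 -527.78361077  186.690496  ] [-0.3987696   0.33214488 -0.69819779]
```

View pics/fin.png

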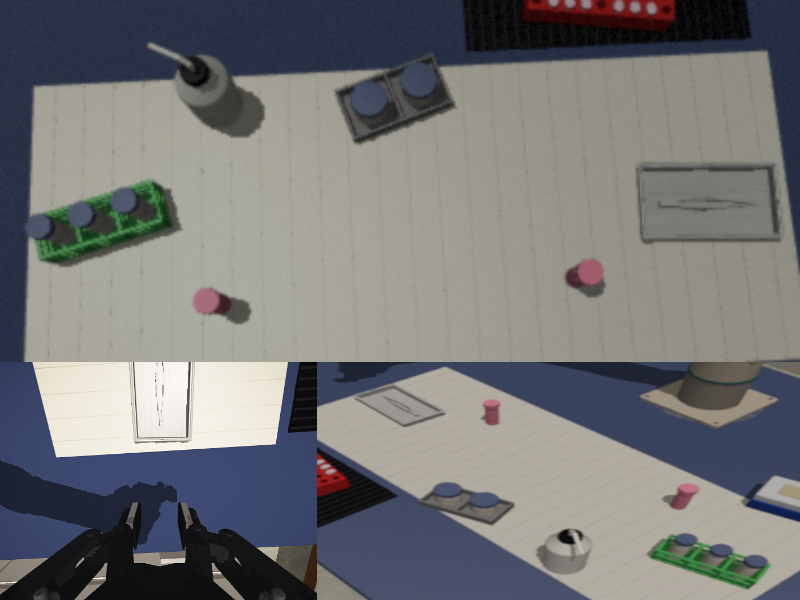

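The final montage shows three tubes in the rack and both jars in their bays at (370,97) and (420,80). The forceps lie flat in the steel tray at (708,205). The bottle and both pink tubes are where they were, and the arm is clear. Handing in.

```bash
python3 -c "
from cell import ctrl
print(ctrl.finish_job())"
```

```text
the job is handed in; nothing more can be done
None
```

I handed the job in at about 38 s of the 115 s: both tubes stand in the green rack, both jars in the grey tray one to a bay, and the forceps lie flat in the steel tray, with the racked tube, wash bottle and pink look-alikes untouched.

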